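# Stand the valve spools in the slotted stand by height

## Task

Stand the four steel valve spools upright in the four pockets of the steel stand, one in each, in order of height: the shortest in the pocket next to the brass gauge fitting, rising to the tallest next to the grey rubber bumper block. Let no spool fall over, and leave the gauge fitting and the bumper where they are.

Things in the scene. Friction and masses are not known exactly. Their poses are not given: they have to be found in the camera images.
- spool_54_center (a point): Centre (half-way up, on the axis) of the shortest valve spool: a loose upright ground steel cylinder, 30 mm diameter, 54 mm tall, with 1 turned groove round it, about 260 g, standing on the shelf. z axis along the spool, up.
- spool_69_center (a point): Centre (half-way up, on the axis) of the second shortest valve spool: a loose upright ground steel cylinder, 30 mm diameter, 69 mm tall, with 2 turned grooves round it, about 330 g, standing on the shelf. z axis along the spool, up.
- spool_84_center (a point): Centre (half-way up, on the axis) of the second tallest valve spool: a loose upright ground steel cylinder, 30 mm diameter, 84 mm tall, with 3 turned grooves round it, about 400 g, standing on the shelf. z axis along the spool, up.
- spool_99_center (a point): Centre (half-way up, on the axis) of the tallest valve spool: a loose upright ground steel cylinder, 30 mm diameter, 99 mm tall, with 4 turned grooves round it, about 470 g, standing on the shelf. z axis along the spool, up.
- pocket_1: One of the four identical square pockets of the steel stand, names in no order. Fixed. Origin: centre of the pocket's floor, 12 mm above the shelf; inside 48 x 48 mm, with a lip 4 mm high and 5 mm wide all round (58 x 58 mm outside). x, y axes along its sides, z up; the row of pockets runs along y, about 68 mm centre to centre. They sit on a flat steel base plate 76 x 284 x 8 mm.
- pocket_2: One of the four identical square pockets of the steel stand, names in no order. Fixed. Origin: centre of the pocket's floor, 12 mm above the shelf; inside 48 x 48 mm, with a lip 4 mm high and 5 mm wide all round (58 x 58 mm outside). x, y axes along its sides, z up; the row of pockets runs along y, about 68 mm centre to centre. They sit on a flat steel base plate 76 x 284 x 8 mm.
- pocket_3: One of the four identical square pockets of the steel stand, names in no order. Fixed. Origin: centre of the pocket's floor, 12 mm above the shelf; inside 48 x 48 mm, with a lip 4 mm high and 5 mm wide all round (58 x 58 mm outside). x, y axes along its sides, z up; the row of pockets runs along y, about 68 mm centre to centre. They sit on a flat steel base plate 76 x 284 x 8 mm.
- pocket_4: One of the four identical square pockets of the steel stand, names in no order. Fixed. Origin: centre of the pocket's floor, 12 mm above the shelf; inside 48 x 48 mm, with a lip 4 mm high and 5 mm wide all round (58 x 58 mm outside). x, y axes along its sides, z up; the row of pockets runs along y, about 68 mm centre to centre. They sit on a flat steel base plate 76 x 284 x 8 mm.
- gauge: Brass needle gauge fitting, a loose round piece 42 mm across and 49 mm tall with a white dial on top, standing on the shelf in line with the row of pockets just beyond one end, about 73 mm from the centre of the end pocket. Origin: centre of its underside.
- bumper: Grey rubber bumper block, loose, 44 x 44 x 34 mm high, standing on the shelf just beyond the other end of the row, about 73 mm from the centre of that end pocket. Origin: centre of its underside.
Not all that is in view belongs to the job. What is shaped like the part that bears spool_54_center but green is not meant.

How it is judged (in metres and radians):
At the end, for the whole second after the job is handed in: Each spool stands upright (within 0.06 rad) and at rest on the floor (within 3 mm) of its own pocket, axis within 14 mm of the pocket centre, heights rising pocket by pocket from the gauge fitting to the bumper; gauge and bumper within 15 mm of their starts (((horizontal distance between spool_54_center and pocket_1 below 0.014 m and z of spool_54_center in the frame of pocket_1 between 0.024 and 0.03 m) or (horizontal distance between spool_54_center and pocket_2 below 0.014 m and z of spool_54_center in the frame of pocket_2 between 0.024 and 0.03 m) or (horizontal distance between spool_54_center and pocket_3 below 0.014 m and z of spool_54_center in the frame of pocket_3 between 0.024 and 0.03 m) or (horizontal distance between spool_54_center and pocket_4 below 0.014 m and z of spool_54_center in the frame of pocket_4 between 0.024 and 0.03 m)) and angle between each of spool_54_center, spool_69_center, spool_84_center, spool_99_center's own z axis and vertical below 0.06 rad and linear speed of each of spool_54, spool_69, spool_84, spool_99 below 0.02 m/s and angular speed of each of spool_54, spool_69, spool_84, spool_99 below 0.2 rad/s and ((horizontal distance between spool_69_center and pocket_1 below 0.014 m and z of spool_69_center in the frame of pocket_1 between 0.0315 and 0.0375 m) or (horizontal distance between spool_69_center and pocket_2 below 0.014 m and z of spool_69_center in the frame of pocket_2 between 0.0315 and 0.0375 m) or (horizontal distance between spool_69_center and pocket_3 below 0.014 m and z of spool_69_center in the frame of pocket_3 between 0.0315 and 0.0375 m) or (horizontal distance between spool_69_center and pocket_4 below 0.014 m and z of spool_69_center in the frame of pocket_4 between 0.0315 and 0.0375 m)) and ((horizontal distance between spool_84_center and pocket_1 below 0.014 m and z of spool_84_center in the frame of pocket_1 between 0.039 and 0.045 m) or (horizontal distance between spool_84_center and pocket_2 below 0.014 m and z of spool_84_center in the frame of pocket_2 between 0.039 and 0.045 m) or (horizontal distance between spool_84_center and pocket_3 below 0.014 m and z of spool_84_center in the frame of pocket_3 between 0.039 and 0.045 m) or (horizontal distance between spool_84_center and pocket_4 below 0.014 m and z of spool_84_center in the frame of pocket_4 between 0.039 and 0.045 m)) and ((horizontal distance between spool_99_center and pocket_1 below 0.014 m and z of spool_99_center in the frame of pocket_1 between 0.0465 and 0.0525 m) or (horizontal distance between spool_99_center and pocket_2 below 0.014 m and z of spool_99_center in the frame of pocket_2 between 0.0465 and 0.0525 m) or (horizontal distance between spool_99_center and pocket_3 below 0.014 m and z of spool_99_center in the frame of pocket_3 between 0.0465 and 0.0525 m) or (horizontal distance between spool_99_center and pocket_4 below 0.014 m and z of spool_99_center in the frame of pocket_4 between 0.0465 and 0.0525 m)) and (horizontal distance between spool_54_center and gauge below 0.107 m and horizontal distance between spool_69_center and gauge above 0.107 m) and (horizontal distance between spool_69_center and gauge below 0.175 m and horizontal distance between spool_84_center and gauge above 0.175 m) and (horizontal distance between spool_84_center and gauge below 0.243 m and horizontal distance between spool_99_center and gauge above 0.243 m) and distance of each of gauge, bumper from where it was at the start of the episode below 0.015 m); the robot touches nothing.
It fails at once if a spool falls over (angle between any of spool_54_center, spool_69_center, spool_84_center, spool_99_center's own z axis and vertical above 0.6 rad).
It fails at once if the brass gauge fitting is pushed out of place (more than 15 mm) (distance of gauge from where it was at the start of the episode above 0.015 m).
It fails at once if the rubber bumper is pushed out of place (more than 15 mm) (distance of bumper from where it was at the start of the episode above 0.015 m).
It also fails if it takes over 104 s, if anything falls off the work surface, if the arm or the gripper's body presses on something with over 40 N, if the wrist force passes 120 N, or if a joint passes its speed limit or range.

## Robot

A 6-joint arm with a two-finger parallel gripper is mounted at the origin on the work surface. World frame = base frame: x ahead of the robot, y to its left, z up, the work surface at z = 0. Lengths are in mm, angles in rad, forces in N, time in s.
With the tool pointing down it reaches from about 275 to 1000 mm from the base axis. Payload 8.4 kg.
Tool frame: the origin (TCP) lies on the centre line of the jaws, within the pads' length; the fingertips stand 17 mm ahead of it and the grasp point (between the pads) lies 2 mm behind it (r.tcp_to_tips is the z of the fingertips in the tool frame, in mm); z points along the fingers, y is the direction in which the jaws open and shut (so a half turn about z gives the same grasp; the last joint's range is limited). The gripper opens to 85 mm and grips with 20 to 120 N. Pads are 22 mm wide; open, the fingers measure 114 mm over their backs; the gripper's body (76 mm by 85 mm) begins 54 mm behind the grasp point. The pads swing forward as they close: fully open they stand 13 mm farther back than shut.
Start: joints at [1.345, 0.353, 1.633, -0, 1.155, -0.002], TCP at [138.709, 609.416, 216.881] pointing down, gripper open.
Joint ranges: [-2.63, 2.63], [-0.92, 2.1], [0.06, 2.66], [-1.3, 4.44], [0, 2.69], [-3.02, 3.02]. Speed limits (rad/s): [2.22, 2.22, 2.79, 3.14, 3.14, 3.14].

## Interface

Orientations are given as [roll, pitch, yaw] about the fixed x, y, z axes, in that order (R = Rz(yaw) Ry(pitch) Rx(roll)).
In Python, from rig import r, cams, job gives the robot as it stands.
- The arm moves only by the tool drive_tool, never from a script. Its argument "deltas" is a list of rows, each a list of 4 numbers: the shift along the tool's x, y, z in cm, then the turn about the tool's z in rad. In form: [[x, y, z, roll], ...]. A call has 1 to 12 rows; each row shifts and turns the commanded pose from where the row before left it, along the tool's axes as they then stand; what a row does not reach is not made up. A row lasts 1/12 s, in which the tool goes at most 41.7 mm and 7.16 degrees, less where a joint would pass 70% of its speed; a pose out of reach is approached as far as the arm can. A call with a gripper value outside its range is refused whole. "jaw" is the closure, from 0 (fully open) to 1 (shut), set as the call begins (left out, the last holds). The fingers move at their own pace and stop on an object; "force" is the grip in N (left out, the last holds). Time passes only in rows, so rows that do not move let the fingers close. It gives the time, the measured TCP pose, the force and the opening at its end, in the units of the state.
- r.sense(): the state, without advancing time (a new reading comes with each control period).
- cams.grab_frame(name): name is "scene" or "top" or "wrist"; returns (picture, depth): 420x560x3 uint8, red, green, blue; 420x560 float32, mm along the optical axis (not along the pixel's ray), 0 where there is no reading.
- cams.camera_params(name): a dict with "fx", "fy", "cx", "cy" (pixels), "k1" (the pictures are not rectified: a ray, as slopes to the right and down, at radius r is drawn at 1 + k1 r^2 times it, then the intrinsics apply), "R" (3x3) and "t" (3): a world point X has camera coordinates R X + t. Camera axes: x right, y down, z forward; pixel columns grow to the right and rows downward; lengths in mm; the calibration is good to about 2 mm. A picture is of the moment at which its call begins: read the wrist's pose just before it. camera_params takes no time and is no camera call; for the wrist camera it gives the pose at the moment of the call.
- job.sign_off(): hands the job in, once; it reports no verdict.
The state is a dict: "clock": time; "qpos": joint angles; "qvel": joint speeds; "joint_efforts": joint torques, N m; "eef_pos": TCP position; "tcp_rot": TCP orientation; "contact_force": force on the tool from outside, world axes, zero at the start; "wrist_torque": the same for the moment, N m; "opening": opening from 0.0 (shut) to 1.0 (fully open).
Only numpy, scipy, OpenCV 4.12 (cv2) and the standard library are available. Lean on these libraries where they do the work, as an engineer would, in place of code of your own. Each camera call takes 0.05 s, during which the arm holds its last target. There are 200 camera calls.

## Working session

There is one attempt and no reset: what is moved stays moved. The work goes in short steps, Python scripts to look and compute and a tool call to move; the robot and the scene stay as the last step left them, time stands still between calls to the robot, and variables do not carry over. Pictures are saved under pics/ and viewed, about 12 in all and at most 16, crops included, and the job is handed in when it is done.

Besides the shell and the picture viewer there is one more tool, called as name(argument=value, ...) on one line, values as JSON. drive_tool: Moves the arm, as the interface text tells. Its arguments: {"type":"object","properties":{"deltas":{"type":"array"},"jaw":{"type":"number"},"force":{"type":"number"}},"required":["deltas"]}

```bash
ls; mkdir -p pics; cat > h.py <<'E'
import numpy as np, cv2
from rig import r, cams, job
def grab(n):
    p=cams.camera_params(n); im,d=cams.grab_frame(n); return p,im,d
def rays(p,uv):
    uv=np.atleast_2d(np.array(uv,float)); K=np.array([[p['fx'],0,p['cx']],[0,p['fy'],p['cy']],[0,0,1]])
    x=(uv-[p['cx'],p['cy']])/[p['fx'],p['fy']]; s=x.copy()
    for _ in range(10): s=x/(1+p['k1']*(s**2).sum(1,keepdims=True))
    return np.c_[s,np.ones(len(s))]
def plane(p,uv,z):
    R=np.array(p['R']);t=np.array(p['t']);o=-R.T@t; d=rays(p,uv)@R
    return o+d*((z-o[2])/d[:,2])[:,None]
def cloud(p,d):
    R=np.array(p['R']);t=np.array(p['t']);h,w=d.shape
    v,u=np.mgrid[:h,:w]; X=rays(p,np.c_[u.ravel(),v.ravel()])*d.reshape(-1,1)
    return ((X-t)@R).reshape(h,w,3)
def save(n,im): cv2.imwrite('pics/'+n+'.png',im[...,::-1])
E
python3 - <<'E'
from h import *
for n in('scene','top'):
    p,im,d=grab(n); save(n+'0',im); np.savez('/tmp/%s0.npz'%n,im=im,d=d); print(n,p['fx'],-np.array(p['R']).T@p['t'],(d>0).mean())
print(r.sense())
E
```

```text
pics
scene 384.0321986106403 [893.21940923   1.31950591 611.59029815] 0.9957865646258504
top 427.3907173614148 [477.04314168   2.32804607 745.96384352] 0.9959821428571428
{'clock': 0.1, 'qpos': array([ 1.34458970e+00,  3.53606050e-01,  1.63407379e+00, -2.25471921e-07,
        1.15521676e+00, -2.36647837e-03]), 'qvel': array([ 0.00192817, -0.00231085, -0.00071145,  0.00160894, -0.00025206,
       -0.00043401]), 'joint_efforts': array([-6.75103802e-04, -6.06356692e+01, -3.42820144e+01,  7.16656132e-06,
        3.97696989e-03, -3.34274023e-05]), 'eef_pos': array([138.6107587 , 608.9619881 , 216.21380785]), 'tcp_rot': array([-3.14028871e+00, -2.87960096e-06,  2.91775259e+00]), 'contact_force': array([-0.10631723,  0.65578026, -0.81854703]), 'wrist_torque': array([-0.01512302, -0.07769695, -0.00378867]), 'opening': 0.9997014542967667}
```

View pics/scene0.png

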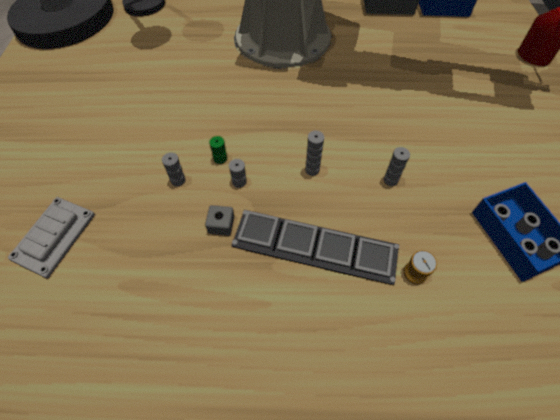

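View pics/top0.png

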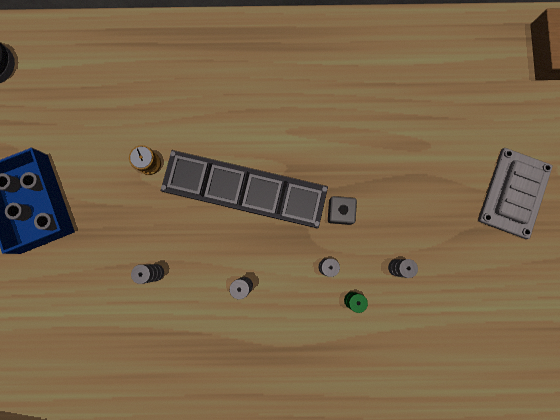

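The scene view shows grey spools at (315,153), (397,167), (174,169) and (237,173). In the top view these are (240,288), (141,274), (408,268) and (330,267). Things that could be mistaken for them are the green cylinder at top (357,302) and the bushings in the blue tray at about (25,195). The stand's pockets are at top (185,174) to (302,202), with the gauge at (143,158) and the bumper at (343,210). Next I'll measure heights and positions.

```bash
cat > m.py <<'E'
from h import *
p=cams.camera_params('top');f=np.load('/tmp/top0.npz');im,d=f['im'],f['d'];C=cloud(p,d);print('table z',np.median(C[350:400,200:400,2]))
for n,(u,v) in dict(A=(141,274),B=(240,288),C=(330,267),D=(408,268),green=(357,302),gauge=(143,158),bump=(343,210)).items():
    w=C[v-22:v+23,u-22:u+23].reshape(-1,3); zt=np.percentile(C[v-4:v+5,u-4:u+5,2],80)
    q=w[abs(w[:,2]-zt)<5]; (cx,cy),rr=cv2.minEnclosingCircle(q[:,:2].astype(np.float32))
    print(n,'top z %.1f'%zt,'mean',q.mean(0)[:2].round(1),'circ',round(cx,1),round(cy,1),round(rr,1))
# plate
w=C[140:235,155:330]; m=(w[...,2]>4)&(w[...,2]<20); n,l,s,c=cv2.connectedComponentsWithStats(m.astype(np.uint8)); k=1+np.argmax(s[1:,4]); q=w[l==k]
print('plate',len(q),cv2.minAreaRect(q[:,:2].astype(np.float32)))
# pockets: dark grey interior contours
g=im.max(2); 
for u,v in((185,174),(224,184),(263,193),(302,202)): print('px z',C[v,u].round(1))
E
python3 m.py; python3 - <<'E'
import cv2
a=cv2.imread('pics/scene0.png')[120:200,150:420]; b=cv2.imread('pics/top0.png')[140:320,120:430]
a=cv2.resize(a,(780,231),interpolation=2); b=cv2.resize(b,(620,360))
b=cv2.copyMakeBorder(b,0,0,0,160,0);cv2.imwrite('pics/crop1.png',cv2.vconcat([a,b]))
E
```

```text
table z 0.13092286294024436
A top z 85.0 mean [458.2 211.4] circ 458.0 211.9 15.1
B top z 100.3 mean [434.7  58.9] circ 434.7 59.3 14.7
C top z 55.3 mean [463.9 -83.4] circ 464.0 -83.4 14.8
D top z 70.5 mean [ 461.4 -203. ] circ 461.4 -203.4 14.9
green top z 55.5 mean [ 407.4 -125.7] circ 407.0 -125.8 15.0
gauge top z 49.9 mean [649.9 226.7] circ 649.9 227.5 21.4
bump top z 35.7 mean [ 559.3 -109.5] circ 559.7 -109.9 28.5
plate 6951 ((602.0226440429688, 58.39794921875), (284.27618408203125, 76.57579040527344), 75.99832916259766)
px z [627.5 160.7  11.3]
px z [608.8  92.4  11.6]
px z [591.9  24.5  12.9]
px z [575.3 -42.9  12.6]
```

View pics/crop1.png

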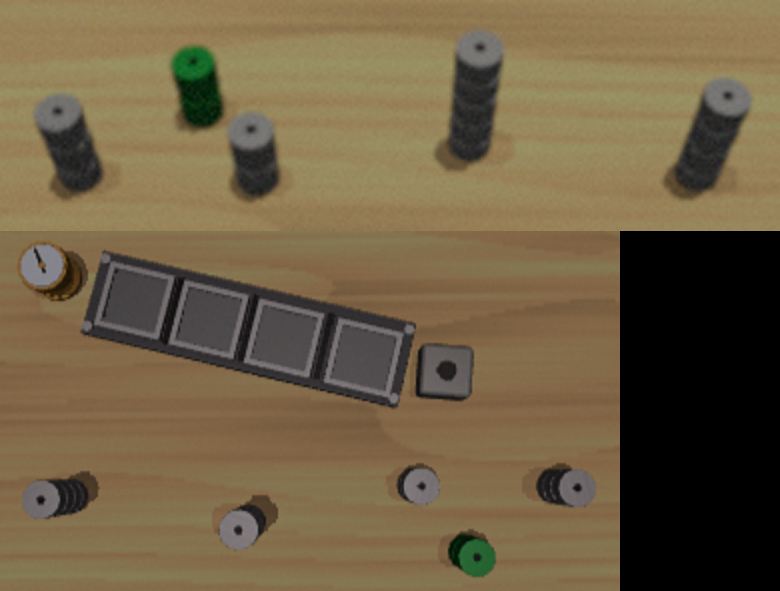

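Matching the measured heights: C = 54 mm, D = 69 mm, A = 84 mm, B = 99 mm, with green as the decoy. The crop confirms this. The pockets from gauge to bumper are P1 (627,157), P2 (610,91), P3 (594,25) and P4 (577,-41). I'll use one fixed yaw of 1.326 throughout, so the jaws open across the row.

drive_tool(deltas=[[0,0,0,0.12],[0,0,0,0.124],[0,0,0,0.124],[0,0,0,0.124],[0,0,0,0.124],[0,0,0,0.124],[0,0,0,0.124],[0,0,0,0.124],[0,0,0,0.124],[0,0,0,0.124],[0,0,0,0.124],[0,0,0,0.124]], jaw=0, force=60)

```text
clock: 1.1
eef_pos: [138.7, 609.1, 216.4]
tcp_rot: [-3.142, 0.001, 1.428]
contact_force: [0.6, -0.4, 0.5]
opening: 0.999
```

```bash
cat > go.py <<'E'
import sys; from h import *
from scipy.spatial.transform import Rotation as Ro
# go.py x y z : shift in tool axes (cm) and roll to yaw 1.326
def go(*t):
    s=r.sense(); R=Ro.from_euler('xyz',s['tcp_rot']).as_matrix(); y=s['tcp_rot'][2]
    print('t',round(s['clock'],1),'at',s['eef_pos'].round(1),'rpy',s['tcp_rot'].round(3),'open',round(s['opening'],3),'F',s['contact_force'].round(1),'d_cm',((np.array(t)-s['eef_pos'])@R/10).round(2),'roll',round(y-1.326,3))
if __name__=='__main__': go(*map(float,sys.argv[1:4]))
E
python3 go.py 464 -83.5 150
```

```text
t 1.1 at [138.7 609.1 216.4] rpy [-3.142e+00  1.000e-03  1.428e+00] open 0.999 F [ 0.6 -0.4  0.5] d_cm [-63.91  42.08   6.7 ] roll 0.102
```

drive_tool(deltas=[[-1.5,1,0,0],[-3,2,0,0],[-3.2,2.1,0,0],[-3.2,2.1,0,0],[-3.2,2.1,0,0],[-3.2,2.1,0,0],[-3.2,2.1,0,0],[-3.2,2.1,0,0],[-3.2,2.1,0,0],[-3.2,2.1,0,0],[-3.2,2.1,0,0],[-3.2,2.1,0,0]])

```text
clock: 2.1
eef_pos: [326.8, 213.3, 216.9]
tcp_rot: [3.141, -0.0, 1.434]
contact_force: [1.7, 0.3, 0.4]
opening: 1.002
```

drive_tool(deltas=[[-3.2,2.1,0.5,0],[-3.2,2.1,1,0],[-3.2,2.1,1,0],[-3.2,2.1,1,0],[-3.2,2.1,1,0],[-3.2,2.1,1,0],[-3.2,2.1,1,0],[-2.5,1.6,0,0],[-1.3,0.9,0,0],[0,0,0,0.102],[0,0,0,0],[0,0,0,0]])

```text
clock: 3.1
eef_pos: [460.8, -68.0, 151.6]
tcp_rot: [-3.141, 0.0, 1.334]
contact_force: [0.3, -0.1, -1.0]
opening: 0.999
```

```bash
python3 go.py 464 -83.5 37; python3 - <<'E'
from h import *
p,im,d=grab('wrist'); save('w1',im); C=cloud(p,d)
m=abs(C[...,2]-54)<6
n,l,s,c=cv2.connectedComponentsWithStats(m.astype(np.uint8))
for k in range(1,n):
    if s[k,4]>300: print(s[k],C[l==k].mean(0).round(1), im[l==k].mean(0).round(), cv2.minEnclosingCircle(C[l==k][:,:2].astype(np.float32)))
E
```

```text
t 3.1 at [460.8 -68.  151.6] rpy [-3.141  0.     1.334] open 0.999 F [ 0.3 -0.1 -1. ] d_cm [-1.43  0.69 11.45] roll 0.008
[ 272  199   39   39 1182] [464.8 -80.4  54.9] [97. 95. 92.] ((464.8348083496094, -81.74420166015625), 15.230488777160645)
[ 217  263   37   36 1025] [ 408.8 -122.1   54.5] [ 25. 118.  48.] ((407.8469543457031, -123.57083129882812), 15.061614036560059)
```

View pics/w1.png

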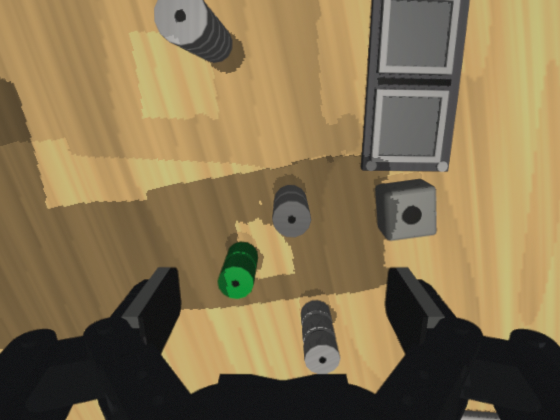

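The wrist view shows the grey shortest spool at (291,218) and the green decoy at (237,283). The position agrees with the top view to within 2 mm, so I'll descend and grip.

drive_tool(deltas=[[-0.7,0.35,0,0.008],[-0.65,0.35,0,0],[0,0,1,0],[0,0,2,0],[0,0,2,0],[0,0,2,0],[0,0,2,0],[0,0,1.4,0],[0,0,1,0],[0,0,0,0],[0,0,0,0]])

```text
clock: 4.07
eef_pos: [464.4, -82.7, 37.5]
tcp_rot: [-3.14, 0.0, 1.324]
contact_force: [0.3, 0.5, 1.7]
opening: 0.998
```

drive_tool(deltas=[[0,0,0,0],[0,0,0,0],[0,0,0,0],[0,0,0,0],[0,0,0,0],[0,0,0,0],[0,0,0,0],[0,0,0,0],[0,0,0,0],[0,0,0,0]], jaw=1, force=60)

```text
clock: 4.9
eef_pos: [470.5, -83.8, 42.1]
tcp_rot: [3.13, -0.001, 1.324]
contact_force: [-1.4, -0.0, 42.9]
opening: 0.032
```

drive_tool(deltas=[[0,0,-0.5,0],[0,0,-1,0],[0,0,-1.5,0],[0,0,-1.5,0],[0,0,-1.5,0],[0,0,-0.5,0],[0,0,0,0],[0,0,0,0]])

```text
clock: 5.57
eef_pos: [464.6, -82.7, 102.8]
tcp_rot: [3.141, -0.0, 1.324]
contact_force: [0.3, -0.4, 0.3]
opening: -0.002
```

```bash
python3 go.py 626.7 157.3 105
```

```text
t 5.6 at [464.6 -82.7 102.8] rpy [ 3.141 -0.     1.324] open -0.002 F [ 0.3 -0.4  0.3] d_cm [27.24  9.85 -0.22] roll -0.002
```

The jaws closed fully, so the grasp missed or slipped. I'll look before doing anything else.

```bash
python3 - <<'E'
from h import *
p,im,d=grab('wrist'); save('w2',im); p,im,d=grab('top')
p2,i2,d2=grab('scene'); save('c2',cv2.vconcat([cv2.resize(im[200:340,220:440],(660,300)),cv2.resize(i2[100:240,130:350],(660,300))]))
print(r.tcp_to_tips)
E
```

```text
17.0
```

View pics/w2.png

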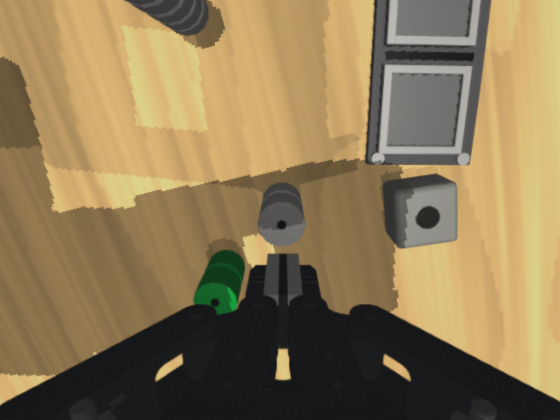

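View pics/c2.png

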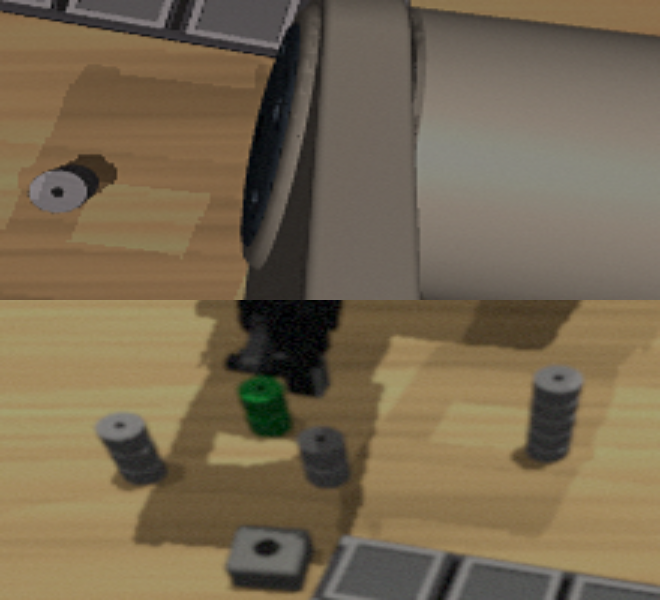

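```bash
python3 - <<'E'
from h import *
s=r.sense(); p,im,d=grab('wrist'); C=cloud(p,d)
m=abs(C[...,2]-54)<5
n,l,st,c=cv2.connectedComponentsWithStats(m.astype(np.uint8))
for k in range(1,n):
    if st[k,4]>200: print(st[k],C[l==k].mean(0).round(1), im[l==k].mean(0).round(), cv2.minEnclosingCircle(C[l==k][:,:2].astype(np.float32)))
print('fingertip pts',[C[v,u].round(1) for v,u in((262,275),(262,291),(275,283),(290,260))],s['eef_pos'])
R=np.array(p['R']); 
for z in(55,86,101,105):
    X=R@np.array([*s['eef_pos'][:2],z])+p['t']; x=X[:2]/X[2]; x=x*(1+p['k1']*(x@x)); print(z,p['fx']*x[0]+p['cx'],p['fy']*x[1]+p['cy'])
E
```

```text
[147   0  45  22 337] [438.3  48.4  55.1] [68. 67. 65.] ((436.1566162109375, 52.124778747558594), 11.442194938659668)
[ 259  200   48   47 1778] [464.8 -80.5  55. ] [92. 90. 88.] ((464.5939636230469, -81.22864532470703), 14.963626861572266)
[ 194  278   45   36 1122] [ 410.8 -119.2   54.4] [21. 92. 39.] ((408.507080078125, -122.41255187988281), 14.705252647399902)
fingertip pts [array([464.4, -70. , 130.4]), array([470.7, -71.4, 130.5]), array([467.5, -70.9, 141.2]), array([458.3, -72.8, 145.1])] [464.0904025  -82.64013427 102.02070981]
55 282.24936835023567 226.57814143590764
86 282.16924114577404 246.5661459359199
101 282.1207730393552 258.66624300544123
105 282.1064866345599 262.23423874529124
```

```bash
python3 - <<'E'
from h import *
p,im,d=grab('wrist'); C=cloud(p,d); s=r.sense()
print(s['eef_pos'],'cam',(-np.array(p['R']).T@p['t']).round(1),'axis',np.array(p['R'])[2].round(3))
for u in(272,276,290,296):
  print(u,[(v,int(d[v,u]),C[v,u].round().tolist()) for v in range(244,300,4)])
save('c3',cv2.resize(im[190:330,200:370],(680,560),interpolation=cv2.INTER_CUBIC))
E
```

```text
[464.22252258 -82.64233837 102.12189097] cam [482.8 -10.  260.2] axis [-0.071 -0.28  -0.957]
272 [(244, 221, [455.0, -92.0, 55.0]), (248, 279, [447.0, -117.0, 2.0]), (252, 281, [446.0, -121.0, 1.0]), (256, 147, [463.0, -70.0, 125.0]), (260, 145, [463.0, -70.0, 128.0]), (264, 141, [463.0, -70.0, 131.0]), (268, 137, [463.0, -70.0, 135.0]), (272, 134, [463.0, -70.0, 138.0]), (276, 130, [464.0, -70.0, 142.0]), (280, 128, [464.0, -70.0, 145.0]), (284, 125, [464.0, -70.0, 148.0]), (288, 124, [464.0, -71.0, 150.0]), (292, 120, [464.0, -70.0, 154.0]), (296, 117, [464.0, -70.0, 156.0])]
276 [(244, 221, [458.0, -93.0, 55.0]), (248, 280, [450.0, -118.0, 1.0]), (252, 281, [449.0, -121.0, 1.0]), (256, 147, [465.0, -70.0, 125.0]), (260, 145, [465.0, -70.0, 128.0]), (264, 142, [465.0, -71.0, 131.0]), (268, 137, [465.0, -70.0, 136.0]), (272, 135, [465.0, -71.0, 138.0]), (276, 133, [465.0, -71.0, 140.0]), (280, 128, [465.0, -70.0, 145.0]), (284, 125, [465.0, -70.0, 148.0]), (288, 123, [465.0, -71.0, 150.0]), (292, 121, [465.0, -71.0, 153.0]), (296, 117, [465.0, -70.0, 156.0])]
290 [(244, 221, [466.0,
[... 261 characters left out ...]
76, 132, [470.0, -72.0, 141.0]), (280, 129, [470.0, -72.0, 144.0]), (284, 125, [470.0, -72.0, 148.0]), (288, 123, [470.0, -72.0, 151.0]), (292, 121, [470.0, -72.0, 152.0]), (296, 118, [470.0, -72.0, 155.0])]
296 [(244, 279, [466.0, -119.0, 1.0]), (248, 282, [465.0, -123.0, -0.0]), (252, 282, [465.0, -126.0, 1.0]), (256, 147, [473.0, -72.0, 125.0]), (260, 145, [473.0, -73.0, 127.0]), (264, 142, [472.0, -73.0, 131.0]), (268, 137, [472.0, -72.0, 135.0]), (272, 134, [472.0, -72.0, 138.0]), (276, 132, [472.0, -72.0, 141.0]), (280, 128, [472.0, -72.0, 145.0]), (284, 127, [472.0, -73.0, 147.0]), (288, 123, [472.0, -72.0, 151.0]), (292, 119, [472.0, -72.0, 154.0]), (296, 117, [472.0, -72.0, 157.0])]
```

View pics/c3.png

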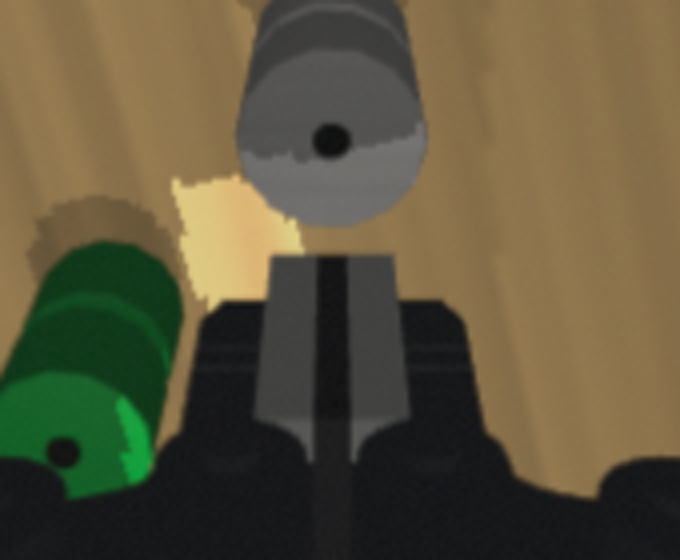

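The view shows the spool still upright at (282,223), in place at (465,-81). The shut fingertips at (283,255) measure z≈124 while the TCP reads 102. So the real tips sit about 22 mm above the reported TCP, not 17 mm ahead of it, and they passed over the spool's top. I'll check the tip offset at the spool-width opening.

drive_tool(deltas=[[0,0,-2,0],[0,0,0,0],[0,0,0,0],[0,0,0,0],[0,0,0,0],[0,0,0,0],[0,0,0,0]], jaw=0.65)

```text
clock: 6.4
eef_pos: [464.4, -82.7, 122.4]
tcp_rot: [-3.141, 0.0, 1.324]
contact_force: [0.6, -0.3, 0.7]
opening: 0.349
```

```bash
cat > tip.py <<'E'
from h import *
s=r.sense(); p,im,d=grab('wrist'); C=cloud(p,d); R=np.array(p['R']); tx=np.array([np.cos(s['tcp_rot'][2]),np.sin(s['tcp_rot'][2])]); ty=np.array([tx[1],-tx[0]])
rel=C[...,:2]-s['eef_pos'][:2]; a=rel@tx; b=rel@ty; h=C[...,2]-s['eef_pos'][2]
m=(d>0)&(a>4)&(a<16)&(abs(b)<60)&(h>-25)
print('tcp',s['eef_pos'].round(1),'open',s['opening'].round(3))
for sg in(-1,1):
    q=m&(b*sg>0); print('n',q.sum(),'tip h',np.percentile(h[q],[0,1,3,10]).round(1)); z0=np.percentile(h[q],2); e=q&(h<z0+6); print('b',np.percentile(b[e],[2,50,98]).round(1),'a',np.percentile(a[e],[2,50,98]).round(1))
E
python3 tip.py
```

```text
Traceback (most recent call last):
  File "tip.py", line 5, in <module>
    print('tcp',s['eef_pos'].round(1),'open',s['opening'].round(3))
                                             ^^^^^^^^^^^^^^^^^^
AttributeError: 'float' object has no attribute 'round'
```

drive_tool(deltas=[[0,0,0,0],[0,0,0,0],[0,0,0,0],[0,0,0,0],[0,0,0,0],[0,0,0,0]], jaw=0)

```text
clock: 6.95
eef_pos: [464.8, -82.8, 122.9]
tcp_rot: [-3.142, 0.0, 1.324]
contact_force: [0.1, -0.8, 1.1]
opening: 1.004
```

```bash
python3 tip.py
```

```text
Traceback (most recent call last):
  File "tip.py", line 5, in <module>
    print('tcp',s['eef_pos'].round(1),'open',s['opening'].round(3))
                                             ^^^^^^^^^^^^^^^^^^
AttributeError: 'float' object has no attribute 'round'
```

```bash
sed -i "s/s\['opening'\].round(3)/s['opening']/" tip.py; python3 tip.py
```

```text
tcp [464.8 -82.8 122.9] open 1.001488530969916
n 9599 tip h [27.8 33.7 38.2 49.3]
b [-55.2 -43.3 -42.1] a [ 4.6 10.3 12.9]
n 9389 tip h [28.6 34.  38.2 49.3]
b [42.4 43.7 55.6] a [ 4.5 10.3 12.8]
```

drive_tool(deltas=[[0,0,0,0],[0,0,0,0],[0,0,0,0],[0,0,0,0],[0,0,0,0],[0,0,0,0]], jaw=0.65)

```text
clock: 7.55
eef_pos: [464.7, -82.8, 122.9]
tcp_rot: [-3.142, 0.0, 1.324]
contact_force: [-0.7, -0.6, -0.3]
opening: 0.349
```

```bash
python3 tip.py
```

```text
tcp [464.7 -82.8 122.9] open 0.34893516983264833
n 14451 tip h [17.6 24.9 32.5 53.5]
b [-27.9 -19.2 -14.7] a [ 5.1 11.6 12.6]
n 14453 tip h [17.7 24.8 32.5 53.4]
b [15.1 19.4 28.2] a [ 5.1 11.6 12.6]
```

The offset is confirmed. At spool width the tips are roughly 17–22 mm above the reported TCP, and about 28 mm above it when open. I'll go about 30–35 mm lower and watch the force.

drive_tool(deltas=[[0,0,1,0],[0,0,2,0],[0,0,2,0],[0,0,2,0],[0,0,1.5,0],[0,0,1,0],[0,0,0.5,0],[0,0,0.5,0],[0,0,0,0]], jaw=0)

```text
clock: 8.35
eef_pos: [464.6, -82.7, 17.3]
tcp_rot: [-3.141, 0.0, 1.324]
contact_force: [-0.3, -0.3, 0.6]
opening: 1.006
```

drive_tool(deltas=[[0,0,0.3,0],[0,0,0.3,0],[0,0,0.3,0],[0,0,0,0]])

```text
clock: 8.68
eef_pos: [464.7, -82.8, 8.7]
tcp_rot: [3.141, 0.0, 1.324]
contact_force: [-0.7, -0.8, -0.2]
opening: 0.999
```

drive_tool(deltas=[[0,0,0,0],[0,0,0,0],[0,0,0,0],[0,0,0,0],[0,0,0,0],[0,0,0,0],[0,0,0,0],[0,0,0,0]], jaw=1, force=50)

```text
clock: 9.35
eef_pos: [464.9, -82.8, 9.2]
tcp_rot: [3.141, -0.0, 1.324]
contact_force: [-1.6, -0.1, 6.3]
opening: 0.337
```

```bash
python3 go.py 626.7 157.3 85; python3 tip.py
```

```text
t 9.3 at [464.9 -82.8   9.2] rpy [ 3.141 -0.     1.324] open 0.337 F [-1.6 -0.1  6.3] d_cm [27.24  9.82 -7.58] roll -0.002
tcp [464.9 -82.8   9.2] open 0.3374600454697717
n 19092 tip h [-10.   -8.9  -8.5  -7.4]
b [-58.9 -34.   -4.5] a [ 4.3 10.6 15.8]
n 18991 tip h [-10.2  -8.8  -8.4  -7.3]
b [ 4.9 34.1 59. ] a [ 4.3 10.6 15.8]
```

Gripped. Now I'll lift and watch the opening.

drive_tool(deltas=[[0,0,-0.3,0],[0,0,-0.8,0],[0,0,-1.2,0],[0,0,-1.2,0],[0,0,-1.2,0],[0,0,-0.5,0],[0,0,0,0]])

```text
clock: 9.98
eef_pos: [465.6, -82.9, 62.1]
tcp_rot: [3.139, -0.0, 1.324]
contact_force: [0.8, -0.4, -1.8]
opening: 0.334
```

drive_tool(deltas=[[1,0.4,0,0],[2,0.7,0,0],[2.7,1,0,0],[2.7,1,0,0],[2.7,1,0,0],[2.7,1,0,0],[2.7,1,0,0],[2.7,1,0,0],[2.7,1,0,0],[2.6,0.8,0,0],[1.8,0.6,0,0],[0.9,0.3,0,0]])

```text
clock: 10.98
eef_pos: [627.1, 159.9, 59.8]
tcp_rot: [-3.141, -0.0, 1.325]
contact_force: [-1.4, -0.1, -2.5]
opening: 0.332
```

drive_tool(deltas=[[0,0,0,0],[0,0,0,0],[0,0,0,0]])

```text
clock: 11.23
eef_pos: [625.0, 156.0, 60.2]
tcp_rot: [-3.14, 0.001, 1.323]
contact_force: [-0.1, 0.3, -2.1]
opening: 0.338
```

```bash
python3 go.py 626.7 157.3 21.5;python3 - <<'E'
from h import *
p,im,d=grab('wrist'); save('w4',im); 
E
```

```text
t 11.2 at [625.  156.   60.2] rpy [-3.140e+00  1.000e-03  1.323e+00] open 0.338 F [-0.1  0.3 -2.1] d_cm [0.17 0.14 3.87] roll -0.003
```

View pics/w4.png

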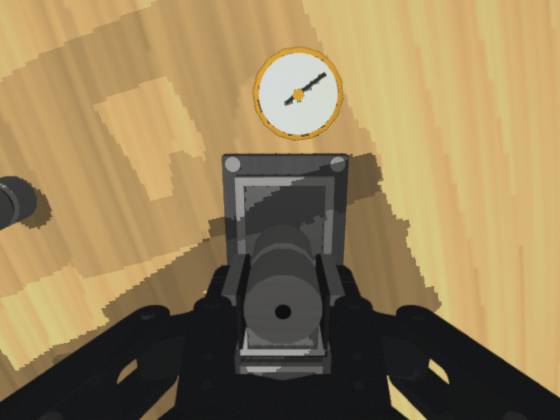

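The view shows the spool held at (283,300) over the gauge-end pocket, centred in it, with the gauge dial at (298,93). Lowering now.

drive_tool(deltas=[[0.17,0.14,0.5,0],[0,0,1,0],[0,0,1,0],[0,0,0.7,0],[0,0,0.4,0],[0,0,0.2,0],[0,0,0,0],[0,0,0,0]])

```text
clock: 11.95
eef_pos: [628.2, 158.4, 22.9]
tcp_rot: [3.142, -0.0, 1.324]
contact_force: [0.2, -0.5, -2.4]
opening: 0.336
```

```bash
python3 go.py 626.7 157.3 21.5
```

```text
t 11.9 at [628.2 158.4  22.9] rpy [ 3.142 -0.     1.324] open 0.336 F [ 0.2 -0.5 -2.4] d_cm [-0.14 -0.12  0.14] roll -0.002
```

drive_tool(deltas=[[-0.1,-0.1,0.1,0],[0,0,0.1,0],[0,0,0.05,0],[0,0,0,0]])

```text
clock: 12.28
eef_pos: [627.0, 157.7, 21.2]
tcp_rot: [3.141, -0.0, 1.324]
contact_force: [-2.5, 0.4, 4.8]
opening: 0.337
```

drive_tool(deltas=[[0,0,0,0],[0,0,0,0],[0,0,0,0],[0,0,0,0],[0,0,0,0],[0,0,0,0]], jaw=0)

```text
clock: 12.78
eef_pos: [626.9, 157.6, 20.4]
tcp_rot: [3.142, -0.0, 1.324]
contact_force: [-0.0, -0.3, 0.1]
opening: 0.998
```

drive_tool(deltas=[[0,0,-1,0],[0,0,-2,0],[0,0,-3,0],[0,0,-3,0],[0,0,-3,0],[0,0,-1.5,0],[0,0,-0.5,0],[0,0,0,0]])

```text
clock: 13.45
eef_pos: [627.7, 157.8, 162.3]
tcp_rot: [3.139, -0.001, 1.324]
contact_force: [-0.3, 0.5, 0.8]
opening: 0.999
```

```bash
cat > look.py <<'E'
import sys; from h import *
# look.py ztop x y : circle of surface at ztop near x,y in wrist view
s=r.sense(); zt,x,y=map(float,sys.argv[1:4]); p,im,d=grab('wrist'); C=cloud(p,d)
m=(abs(C[...,2]-zt-1)<5)&(np.hypot(C[...,0]-x,C[...,1]-y)<35)
n,l,st,c=cv2.connectedComponentsWithStats(m.astype(np.uint8)); k=1+np.argmax(st[1:,4]); q=C[l==k]
print('n',len(q),'px',c[k].round(),'z',np.median(q[:,2]).round(1),'circ',cv2.minEnclosingCircle(q[:,:2].astype(np.float32)),'wrist t',s['clock'])
E
python3 look.py 66 626.7 157.3; python3 go.py 461.4 -203.4 135
```

```text
n 1207 px [281. 202.] z 67.1 circ ((627.3865966796875, 158.9959259033203), 14.947278022766113) wrist t 13.45
t 13.5 at [626.8 157.6 160.7] rpy [ 3.141 -0.     1.324] open 0.998 F [-0.1 -1.2 -1.4] d_cm [-39.05  -7.21   2.55] roll -0.002
```

The 54 mm spool stands in its pocket. Next is the 69 mm spool.

drive_tool(deltas=[[-2,-0.4,0,0],[-3.6,-0.7,0,0],[-3.8,-0.7,0,0],[-3.8,-0.7,0,0],[-3.8,-0.7,0,0],[-3.8,-0.7,0,0],[-3.8,-0.7,0,0],[-3.8,-0.7,0,0],[-3.8,-0.7,0,0],[-3.6,-0.6,0,0],[-2.2,-0.4,0,0],[-1,-0.2,0,0]])

```text
clock: 14.5
eef_pos: [459.2, -204.9, 158.8]
tcp_rot: [-3.138, 0.0, 1.322]
contact_force: [0.6, 0.8, 0.0]
opening: 0.999
```

drive_tool(deltas=[[0,0,0.5,0],[0,0,1,0],[0,0,1,0],[0,0,0,0],[0,0,0,0]])

```text
clock: 14.92
eef_pos: [461.3, -201.6, 134.0]
tcp_rot: [-3.139, -0.001, 1.325]
contact_force: [-0.3, -0.7, 0.0]
opening: 0.996
```

```bash
python3 look.py 69 461.4 -203.4; python3 go.py 461.4 -203 22
```

```text
n 1516 px [284. 216.] z 70.1 circ ((461.9804382324219, -201.61468505859375), 15.062858581542969) wrist t 14.9167
t 15.0 at [ 461.8 -201.9  134.7] rpy [-3.14  -0.     1.325] open 0.995 F [ 0.9 -0.2 -0.7] d_cm [-1.200e-01  1.000e-02  1.127e+01] roll -0.001
```

drive_tool(deltas=[[-0.1,0,1,0],[0,0,2,0],[0,0,2.3,0],[0,0,2.3,0],[0,0,2,0],[0,0,1,0],[0,0,0.5,0],[0,0,0.2,0],[0,0,0,0]])

```text
clock: 15.72
eef_pos: [461.8, -204.0, 22.6]
tcp_rot: [3.141, 0.0, 1.324]
contact_force: [0.1, -0.2, -0.2]
opening: 1.001
```

drive_tool(deltas=[[0,0,0,0],[0,0,0,0],[0,0,0,0],[0,0,0,0],[0,0,0,0],[0,0,0,0],[0,0,0,0],[0,0,0,0]], jaw=1)

```text
clock: 16.38
eef_pos: [461.7, -204.1, 23.0]
tcp_rot: [3.141, 0.0, 1.324]
contact_force: [-1.1, 0.8, 5.5]
opening: 0.333
```

drive_tool(deltas=[[0,0,-0.3,0],[0,0,-0.8,0],[0,0,-1.2,0],[0,0,-1.2,0],[0,0,-1.2,0],[0,0,-1,0],[0,0,-0.5,0],[0,0,0,0],[0,0,0,0]])

```text
clock: 17.13
eef_pos: [461.4, -203.9, 84.5]
tcp_rot: [3.141, 0.0, 1.324]
contact_force: [-0.2, -0.4, -2.9]
opening: 0.334
```

```bash
python3 go.py 610.2 91.4 34.5
```

```text
t 17.1 at [ 461.4 -203.9   84.5] rpy [3.141 0.    1.324] open 0.334 F [-0.2 -0.4 -2.9] d_cm [32.27  7.2   5.  ] roll -0.002
```

drive_tool(deltas=[[1.2,0.3,0,0],[2.4,0.5,0,0],[3.2,0.7,0,0],[3.2,0.7,0,0],[3.2,0.7,0,0],[3.2,0.7,0,0],[3.2,0.7,0,0],[3.2,0.7,0,0],[3.2,0.7,0,0],[3.1,0.7,0,0],[2.1,0.5,0,0],[1,0.2,0,0]])

```text
clock: 18.13
eef_pos: [609.8, 94.4, 83.5]
tcp_rot: [-3.141, -0.001, 1.326]
contact_force: [0.0, 0.1, -2.9]
opening: 0.334
```

drive_tool(deltas=[[0,0,0.5,0],[0,0,1,0],[0,0,1,0],[0,0,0,0],[0,0,0,0],[0,0,0,0]])

```text
clock: 18.63
eef_pos: [608.6, 90.1, 59.1]
tcp_rot: [-3.141, 0.0, 1.323]
contact_force: [-0.1, -0.1, -3.3]
opening: 0.336
```

```bash
python3 go.py 610.2 91.4 35
```

```text
t 18.6 at [608.6  90.1  59.1] rpy [-3.141  0.     1.323] open 0.336 F [-0.1 -0.1 -3.3] d_cm [0.17 0.12 2.41] roll -0.003
```

drive_tool(deltas=[[0.1,0.1,0.5,0],[0,0,0.8,0],[0,0,0.6,0],[0,0,0.3,0],[0,0,0.15,0],[0,0,0,0],[0,0,0.1,0],[0,0,0,0]])

```text
clock: 19.3
eef_pos: [610.5, 91.7, 35.1]
tcp_rot: [3.141, -0.0, 1.324]
contact_force: [0.0, 0.2, -2.1]
opening: 0.338
```

```bash
python3 go.py 610.2 91.4 35
```

```text
t 19.3 at [610.5  91.7  35.1] rpy [ 3.141 -0.     1.324] open 0.338 F [ 0.   0.2 -2.1] d_cm [-0.04 -0.02  0.01] roll -0.002
```

drive_tool(deltas=[[0,0,0.1,0],[0,0,0.05,0],[0,0,0,0],[0,0,0,0]])

```text
clock: 19.63
eef_pos: [610.5, 91.8, 35.0]
tcp_rot: [3.141, -0.0, 1.324]
contact_force: [-5.0, 0.2, 12.9]
opening: 0.337
```

drive_tool(deltas=[[0,0,0,0],[0,0,0,0],[0,0,0,0],[0,0,0,0],[0,0,0,0],[0,0,0,0]], jaw=0)

```text
clock: 20.13
eef_pos: [610.2, 91.6, 33.3]
tcp_rot: [-3.142, 0.0, 1.324]
contact_force: [0.7, 0.6, -0.4]
opening: 1.0
```

drive_tool(deltas=[[0,0,-1,0],[0,0,-2,0],[0,0,-3,0],[0,0,-3,0],[0,0,-3,0],[0,0,-1.5,0],[0,0,-0.5,0],[0,0,0,0]])

```text
clock: 20.8
eef_pos: [611.1, 91.8, 175.3]
tcp_rot: [3.139, -0.001, 1.324]
contact_force: [0.4, -0.2, -0.3]
opening: 1.002
```

```bash
python3 look.py 81 610.2 91.4; python3 go.py 458.1 211.5 150
```

```text
n 1232 px [281. 201.] z 82.1 circ ((611.1232299804688, 94.2032241821289), 15.022749900817871) wrist t 20.8
t 20.9 at [610.2  91.7 173.6] rpy [ 3.141 -0.     1.324] open 0.997 F [-1.1 -0.2 -1.3] d_cm [  7.9  -17.68   2.35] roll -0.002
```

The 69 mm spool is placed. Now the 84 mm spool.

drive_tool(deltas=[[0.6,-1.2,0,0],[1.1,-2.5,0,0],[1.4,-3.2,0,0],[1.4,-3.2,0,0],[1.3,-2.9,0,0],[1.2,-2.6,0.5,0],[0.6,-1.4,1,0],[0.3,-0.7,1,0],[0,0,0,0],[0,0,0,0]])

```text
clock: 21.68
eef_pos: [457.1, 211.2, 147.2]
tcp_rot: [-3.14, 0.002, 1.325]
contact_force: [-0.1, -0.6, 0.8]
opening: 0.997
```

```bash
python3 look.py 84 458 211.5; python3 go.py 458 211.5 38
```

```text
n 1562 px [284. 212.] z 85.1 circ ((458.7939453125, 214.36642456054688), 14.85772705078125) wrist t 21.6833
t 21.7 at [458.1 211.2 147.8] rpy [-3.141e+00  1.000e-03  1.324e+00] open 0.999 F [0.  0.8 0.9] d_cm [ 4.000e-02 -1.000e-02  1.098e+01] roll -0.002
```

drive_tool(deltas=[[0.1,0,1,0],[0,0,2,0],[0,0,2.3,0],[0,0,2.2,0],[0,0,1.8,0],[0,0,1,0],[0,0,0.5,0],[0,0,0.2,0],[0,0,0,0]])

```text
clock: 22.48
eef_pos: [458.7, 212.4, 38.4]
tcp_rot: [3.141, -0.0, 1.323]
contact_force: [-0.1, 0.2, 0.0]
opening: 0.999
```

drive_tool(deltas=[[0,0,0,0],[0,0,0,0],[0,0,0,0],[0,0,0,0],[0,0,0,0],[0,0,0,0],[0,0,0,0],[0,0,0,0]], jaw=1)

```text
clock: 23.15
eef_pos: [458.4, 212.8, 39.0]
tcp_rot: [3.141, -0.001, 1.324]
contact_force: [-1.4, -0.4, 6.2]
opening: 0.334
```

drive_tool(deltas=[[0,0,-0.3,0],[0,0,-0.8,0],[0,0,-1.2,0],[0,0,-1.2,0],[0,0,-1.2,0],[0,0,-1.2,0],[0,0,-1,0],[0,0,-0.5,0],[0,0,0,0],[0,0,0,0]])

```text
clock: 23.98
eef_pos: [458.0, 212.5, 112.4]
tcp_rot: [3.141, -0.0, 1.324]
contact_force: [-0.2, -0.2, -3.8]
opening: 0.332
```

```bash
python3 go.py 593.8 25.4 50
```

```text
t 24.0 at [458.  212.5 112.4] rpy [ 3.141 -0.     1.324] open 0.332 F [-0.2 -0.2 -3.8] d_cm [-14.82  17.74   6.24] roll -0.002
```

drive_tool(deltas=[[-0.6,0.7,0,0],[-1.2,1.5,0,0],[-1.8,2.1,0,0],[-1.8,2.1,0,0],[-1.8,2.1,0,0],[-1.8,2.1,0,0],[-1.8,2.1,0,0],[-1.7,2.2,0,0],[-1.3,1.6,0,0],[-0.7,0.9,0,0],[-0.3,0.3,0,0],[0,0,0,0]])

```text
clock: 24.98
eef_pos: [593.3, 25.0, 111.6]
tcp_rot: [-3.14, 0.0, 1.323]
contact_force: [-0.3, -0.4, -2.5]
opening: 0.337
```

drive_tool(deltas=[[0,0,0.5,0],[0,0,1.2,0],[0,0,1.2,0],[0,0,0.8,0],[0,0,0.3,0],[0,0,0,0],[0,0,0,0]])

```text
clock: 25.57
eef_pos: [593.4, 25.9, 72.1]
tcp_rot: [-3.141, 0.0, 1.324]
contact_force: [-0.2, -0.0, -3.2]
opening: 0.333
```

```bash
python3 go.py 593.8 25.4 51
```

```text
t 25.6 at [593.4  25.9  72.1] rpy [-3.141  0.     1.324] open 0.333 F [-0.2 -0.  -3.2] d_cm [-0.04  0.05  2.11] roll -0.002
```

drive_tool(deltas=[[0,0,0.4,0],[0,0,0.7,0],[0,0,0.6,0],[0,0,0.3,0],[0,0,0.1,0],[0,0,0,0],[0,0,0.1,0],[0,0,0,0]])

```text
clock: 26.23
eef_pos: [593.7, 25.7, 51.1]
tcp_rot: [3.142, -0.0, 1.324]
contact_force: [-3.0, -0.4, 6.5]
opening: 0.335
```

```bash
python3 go.py 593.8 25.4 51
```

```text
t 26.2 at [593.7  25.7  51.1] rpy [ 3.142 -0.     1.324] open 0.335 F [-3.  -0.4  6.5] d_cm [-0.03  0.02  0.01] roll -0.002
```

In contact with the pocket floor, so I'll release.

drive_tool(deltas=[[0,0,0,0],[0,0,0,0],[0,0,0,0],[0,0,0,0],[0,0,0,0],[0,0,0,0]], jaw=0)

```text
clock: 26.73
eef_pos: [593.6, 25.7, 50.4]
tcp_rot: [3.142, -0.0, 1.324]
contact_force: [-0.2, 0.9, 0.0]
opening: 0.998
```

drive_tool(deltas=[[0,0,-1,0],[0,0,-2,0],[0,0,-3,0],[0,0,-3,0],[0,0,-2.5,0],[0,0,-1,0],[0,0,-0.5,0],[0,0,0,0]])

```text
clock: 27.4
eef_pos: [594.0, 25.7, 181.3]
tcp_rot: [3.14, -0.0, 1.324]
contact_force: [0.6, -0.9, -1.1]
opening: 1.004
```

```bash
python3 look.py 96 593.8 25.4; python3 go.py 434.7 59.2 160
```

```text
n 1297 px [282. 206.] z 97.1 circ ((594.1307983398438, 27.306095123291016), 14.894997596740723) wrist t 27.4
t 27.4 at [593.3  25.7 180.1] rpy [-3.141  0.     1.324] open 1.0 F [0.7 0.5 0.3] d_cm [ -0.63 -16.19   2.01] roll -0.002
```

The 84 mm spool is placed. Last is the 99 mm spool.

drive_tool(deltas=[[-0.1,-1.2,0,0],[-0.1,-2.5,0,0],[-0.1,-3,0,0],[-0.1,-3,0,0],[-0.1,-2.8,0,0],[-0.1,-2,0.5,0],[0,-1.2,1,0],[0,-0.5,0.5,0],[0,0,0,0],[0,0,0,0],[0,0,0,0]])

```text
clock: 28.37
eef_pos: [436.0, 59.4, 160.3]
tcp_rot: [3.141, 0.0, 1.324]
contact_force: [-0.3, 0.1, -0.2]
opening: 1.004
```

```bash
python3 look.py 99 434.7 59.2; python3 go.py 434.7 59.2 53
```

```text
n 1580 px [280. 216.] z 100.1 circ ((435.23590087890625, 61.36863327026367), 14.884252548217773) wrist t 28.3667
t 28.4 at [436.1  59.4 160.5] rpy [ 3.141 -0.     1.324] open 1.0 F [-0.6 -0.   0.7] d_cm [-0.06 -0.14 10.75] roll -0.002
```

drive_tool(deltas=[[0,-0.1,1,0],[0,0,2,0],[0,0,2.2,0],[0,0,2.2,0],[0,0,1.6,0],[0,0,1,0],[0,0,0.5,0],[0,0,0.2,0],[0,0,0,0]])

```text
clock: 29.17
eef_pos: [434.1, 59.7, 53.1]
tcp_rot: [-3.141, 0.0, 1.324]
contact_force: [0.3, -0.3, 0.1]
opening: 0.997
```

drive_tool(deltas=[[0,0,0,0],[0,0,0,0],[0,0,0,0],[0,0,0,0],[0,0,0,0],[0,0,0,0],[0,0,0,0],[0,0,0,0]], jaw=1)

```text
clock: 29.83
eef_pos: [434.5, 59.8, 54.0]
tcp_rot: [3.141, -0.0, 1.324]
contact_force: [-0.5, -0.5, 5.0]
opening: 0.334
```

drive_tool(deltas=[[0,0,-0.3,0],[0,0,-0.8,0],[0,0,-1.2,0],[0,0,-1.2,0],[0,0,-1.2,0],[0,0,-1.2,0],[0,0,-1,0],[0,0,-0.5,0],[0,0,0,0],[0,0,0,0]])

```text
clock: 30.67
eef_pos: [434.0, 59.8, 127.4]
tcp_rot: [3.141, -0.0, 1.324]
contact_force: [-0.5, 0.2, -5.3]
opening: 0.338
```

```bash
python3 go.py 577.3 -40.6 65
```

```text
t 30.7 at [434.   59.8 127.4] rpy [ 3.141 -0.     1.324] open 0.338 F [-0.5  0.2 -5.3] d_cm [-6.23 16.35  6.24] roll -0.002
```

drive_tool(deltas=[[-0.3,0.7,0,0],[-0.6,1.5,0,0],[-0.8,2,0,0],[-0.8,2,0,0],[-0.8,2.1,0,0],[-0.8,2.1,0,0],[-0.8,2.1,0,0],[-0.6,1.8,0,0],[-0.4,1.2,0,0],[-0.2,0.6,0,0],[-0.1,0.2,0,0],[0,0,0,0]])

```text
clock: 31.67
eef_pos: [576.6, -40.4, 126.8]
tcp_rot: [-3.14, 0.0, 1.323]
contact_force: [-0.0, 0.4, -3.9]
opening: 0.338
```

drive_tool(deltas=[[0,0,0.5,0],[0,0,1.2,0],[0,0,1.2,0],[0,0,0.8,0],[0,0,0.3,0],[0,0,0,0],[0,0,0,0]])

```text
clock: 32.25
eef_pos: [576.8, -40.1, 87.1]
tcp_rot: [-3.141, 0.0, 1.324]
contact_force: [0.3, -0.8, -4.5]
opening: 0.335
```

```bash
python3 go.py 577.3 -40.6 66
```

```text
t 32.2 at [576.8 -40.1  87.1] rpy [-3.141  0.     1.324] open 0.335 F [ 0.3 -0.8 -4.5] d_cm [-0.04  0.06  2.11] roll -0.002
```

drive_tool(deltas=[[0,0,0.4,0],[0,0,0.7,0],[0,0,0.6,0],[0,0,0.3,0],[0,0,0.1,0],[0,0,0,0],[0,0,0.1,0],[0,0,0,0]])

```text
clock: 32.92
eef_pos: [577.2, -40.2, 66.0]
tcp_rot: [3.141, -0.0, 1.324]
contact_force: [-2.0, -0.1, 3.3]
opening: 0.333
```

```bash
python3 go.py 577.3 -40.6 66
```

```text
t 32.9 at [577.2 -40.2  66. ] rpy [ 3.141 -0.     1.324] open 0.333 F [-2.  -0.1  3.3] d_cm [-0.03  0.02  0.  ] roll -0.002
```

drive_tool(deltas=[[0,0,0,0],[0,0,0,0],[0,0,0,0],[0,0,0,0],[0,0,0,0],[0,0,0,0]], jaw=0)

```text
clock: 33.42
eef_pos: [577.1, -40.2, 65.4]
tcp_rot: [3.141, -0.0, 1.324]
contact_force: [-0.5, -0.2, 0.6]
opening: 1.001
```

drive_tool(deltas=[[0,0,-1,0],[0,0,-2,0],[0,0,-3,0],[0,0,-3,0],[0,0,-2.5,0],[0,0,-1,0],[0,0,-0.5,0],[0,0,0,0]])

```text
clock: 34.08
eef_pos: [577.3, -40.2, 196.3]
tcp_rot: [3.14, -0.0, 1.324]
contact_force: [0.5, 0.4, -0.5]
opening: 1.002
```

drive_tool(deltas=[[-1,-1,0,0],[-2,-1,0,0],[-3,-1,0,0],[-3.5,-1,0,0],[-3.5,-1,0,0],[-3.5,-1,0,0],[-3.5,-1,0,0],[-3.5,-1,0,0],[-3,-1,0,0],[-2,-1,0,0],[-1,-0.5,0,0],[0,0,0,0]])

```text
clock: 35.08
eef_pos: [400.5, -301.3, 193.9]
tcp_rot: [-3.139, -0.001, 1.321]
contact_force: [0.2, -0.4, -0.3]
opening: 1.0
```

```bash
python3 - <<'E'
from h import *
p,im,d=grab('top'); C=cloud(p,d); save('top9',im)
u=np.array([.242,.970]);v=np.array([.970,-.242]);c=np.array([602,58.4])
for n,x,y,z in(('54',626.7,157.3,66),('69',610.2,91.4,81),('84',593.8,25.4,96),('99',577.3,-40.6,111),('gauge',649.9,227.5,49),('bump',559.7,-109.9,35)):
    m=(abs(C[...,2]-z-1)<5)&(np.hypot(C[...,0]-x,C[...,1]-y)<32); q=C[m]; k=cv2.minEnclosingCircle(q[:,:2].astype(np.float32)) if len(q) else None
    print(n,len(q),k and (np.array(k[0])-[x,y]).round(1),k and round(k[1],1),np.median(q[:,2]).round(1))
print(r.sense()['clock'],r.sense()['contact_force'].round(1))
E
```

```text
54 260 [ 0.2 -1.1] 15.2 66.1
69 275 [0.1 0.2] 15.0 81.3
84 285 [-0.7 -0.6] 14.8 96.2
99 303 [-0.3 -0.1] 14.8 111.3
gauge 477 [ 0.4 -0.5] 21.1 48.7
bump 645 [0. 0.] 28.5 34.2
35.1333 [ 0.3 -0.4  0.2]
```

View pics/top9.png

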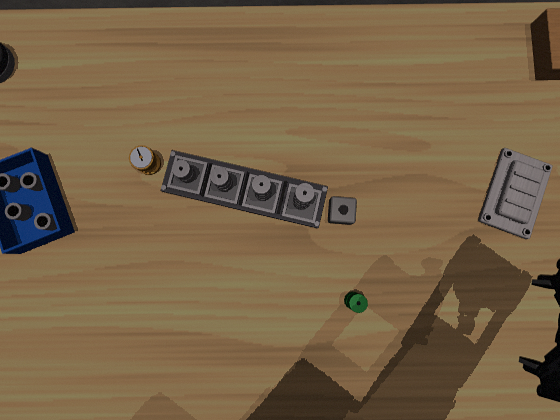

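The top view shows all four spools upright in the pockets at (181,169), (220,176), (261,184) and (304,196). The gauge at (143,158) and bumper at (343,210) haven't moved, and the arm is clear.

```bash
python3 -c "
from rig import job; print(job.sign_off())"
```

```text
the job is handed in; nothing more can be done
None
```

All four spools stand in the stand in height order (54, 69, 84, 99 mm from the gauge to the bumper), and the job was handed in at about 35 s. `job.sign_off()` gives no verdict, so my own checks below are the only confirmation.

**Last check (top camera):** each spool axis is within about 1.2 mm of its pocket centre, and the tops are at 66, 81, 96 and 111 mm as expected. The gauge and bumper measured within 1 mm of where they started. The arm was clear and touching nothing. I didn't measure tilt separately; the spools look upright, and their positions and top heights fit that.

**What failed or disagreed:**
- **First grasp:** it missed the 54 mm spool. The fingertips turned out to be roughly 17–22 mm above the reported TCP, not 17 mm ahead of it as the interface text says. The fingers closed over the spool's top and pressed on it with about 43 N, but it stayed upright and in place. I measured the offset with the wrist camera and went about 30 mm lower for every grasp after that.
- **Cameras:** the wrist and top cameras disagreed by 1–3 mm, mostly in y.

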